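# Shim a stake in its holder

## Task

Take the hatchet stake (the one with the wide straight edge) out of the wooden stand and lower it, without dropping it, into the pocket of the blue stake holder until it stands upright on the bottom, its wide edge parallel to the jaw plate; let go of it. Then take the brass taper shim and slide its blade straight down between the stake's shank and the jaw plate, flat face towards the stake, until it drags snugly but is not rammed in. Finish still holding the shim at that depth, so that I can nip up the screw, and leave the dome stake, the hammer and the red tin alone.

Things in the scene. Friction and masses are not known exactly. Their poses are not given: they have to be found in the camera images.
- holder: Blue cast stake holder fixed to the bench, 110 (x) x 90 (y) x 75 mm high, on a 150 mm wide flange. Origin: centre of its underside. In its top a blind pocket, 62 mm deep, 24 mm wide in y, from x=-22 (front) to x=+22 mm (rear wall), bevelled rim. Its -x face is the front, with a clamp screw and T-bar (out to x=-90, at z=42 mm).
- seat (a point): Point on the pocket's floor (13 mm above the holder's underside) under the stake's foot when its shank stands against the pocket's rear wall; axes as the holder.
- jaw: Bright steel jaw plate fixed in the front part of the pocket; axes as the holder, origin level with the holder's underside, on the jaw's face. The face (towards the stake) is the plane x=0; a 34 x 34 mm cap on top laps over the front wall, top at z=79 mm. Gap to the shank of a stake against the rear wall: 3.6 to 5.6 mm.
- lip (a point): Top of the jaw's flat face, mid-width, 71 mm above the holder's underside; x points to the stake. Above it the jaw's top bevels away, 5 mm back over 8 mm of height, as a lead-in. The shim enters the gap with a few N of rubbing, then the downward push climbs 2 to 3 N per mm; 8 to 20 N is snug.
- stand: Wooden stake stand, 85 (x) x 190 (y) x 58 mm, fixed, with two square pockets 23.5 mm wide and 50 mm deep at y=-60 and y=+60 mm. Origin: centre of its underside.
- hatchet: Steel hatchet stake, 120 mm tall, about 0.5 kg, standing in one of the stand's pockets. Origin: centre of its foot; z up. Shank 20 x 20 mm, 90 mm long; on it a T head 20 mm thick (x) and 70 mm wide (y, the edge's direction), flat sided from z=88 to 106 mm, then bevelled to the edge at 120 mm. Both ways round in x are alike. Grip it across x, about z=100 mm.
- dome: Bystander: steel stake of the same shank with a round domed head 38 mm across, 119 mm tall, in the stand's other pocket. Origin: centre of its foot.
- block: Wooden block, 90 (x) x 110 (y) x 78 mm, fixed, in which the brass shim is kept. Origin: centre of its underside.
- shim: Brass taper shim, about 0.17 kg, upright in the block, blade down. Origin: mid of the blade's tip, on the flat face (plane x=0, which goes to the stake). Blade 18 mm wide (y), 68 mm long, thickness 2 mm at the tip growing 0.08 mm per mm to the head, all on the -x side. Head above it: x -28 to 0, y -12 to +12, z 68 to 94 mm; underside on the block.
- hammer: Bystander: hammer with a 260 mm wooden handle, lying on the bench to the right.
- tin: Bystander: round red tin, 68 mm across, 50 mm high, standing on the bench. Origin: centre of its underside.
Mind the look-alikes: they are no part of the job. What is shaped like the hatchet but pink or purple is not meant. Several things look just like the holder: the one meant starts nearest to the robot's base.

How it is judged:
On the way, in this order (a step that is already met when the one before it is completed fails the run):
1. the hatchet stake stands on the bottom of the pocket, upright, edge parallel to the jaw plate, and is let go (z of hatchet in the frame of holder below 0.0155 m and horizontal distance between hatchet and seat below 0.009 m and angle between hatchet's own z axis and vertical below 0.1 rad and angle between the y axis of hatchet and the y axis of holder, either way round below 0.2 rad and contact force between the fingers and hatchet below 0.5 N), for 0.2 s.
2. the shim's blade has entered the gap between shank and jaw plate (z of shim in the frame of lip below -0.008 m and angle between shim's own z axis and vertical below 0.15 rad and x of shim in the frame of lip between 0 and 0.009 m and horizontal distance between shim and lip below 0.012 m), for 0.1 s.
At the end, for the whole second after the job is handed in: Stake on the pocket floor (2.5 mm), upright within 0.1 rad, edge within 0.2 rad of the jaw, not touched by the fingers; shim gripped, upright within 0.12 rad, tip 12 mm or more below the lip and off the floor, squeezed between shank and jaw with 4 to 50 N on each; all still (all of step 1 and x of shim in the frame of lip between 0 and 0.009 m and horizontal distance between shim and lip below 0.012 m and z of shim in the frame of lip below -0.012 m and z of shim in the frame of holder above 0.015 m and angle between shim's own z axis and vertical below 0.12 rad and contact force between shim and hatchet between 4 and 50 N and contact force between shim and jaw between 4 and 50 N and contact force between the fingers and shim above 5 N and linear speed of each of shim, hatchet below 0.01 m/s); the arm keeps its last pose, push and grip.
It fails at once if the dome stake is moved (distance of dome from where it was at the start of the episode above 0.02 m).
It fails at once if the hammer is moved (distance of hammer from where it was at the start of the episode above 0.02 m).
It fails at once if the tin is moved (distance of tin from where it was at the start of the episode above 0.02 m).
It fails at once if the shim is rammed in (z of shim in the frame of lip below -0.005 m and (contact force between shim and jaw above 100 N or contact force between shim and hatchet above 100 N)).
It fails at once if the stake is dropped into the pocket (z of hatchet in the frame of holder below 0.07 m and horizontal distance between hatchet and seat below 0.015 m and linear speed of hatchet above 0.4 m/s).
It also fails if it takes over 64 s, if anything falls off the work surface, if the arm or the gripper's body presses on something with over 40 N, if the wrist force passes 120 N, or if a joint passes its speed limit or range.

## Robot

A 6-joint arm with a two-finger parallel gripper is mounted at the origin on the work surface. World frame = base frame: x ahead of the robot, y to its left, z up, the work surface at z = 0. Lengths are in m, angles in rad, forces in N, time in s.
With the tool pointing down it reaches from about 0.35 to 0.775 m from the base axis. Payload 7.3 kg.
Tool frame: the origin (TCP) lies on the mounting face of the last link; the fingertips stand 178 mm ahead of it and the grasp point (between the pads) lies 159 mm ahead of it (robot.grip_depth is the distance from the TCP to the grasp point, in m); z points along the fingers, y is the line along which they close (so a half turn about z gives the same grasp; the last joint's range is limited). The gripper opens to 92 mm and grips with 3 to 60 N. Pads are 19 mm wide; open, the fingers measure 130 mm over their backs; the gripper's body (75 mm by 190 mm) begins 47 mm behind the grasp point.
Start: joints at [1.199, 0.342, 1.524, -0, 1.275, -0.146], TCP at [0.118, 0.512, 0.405] pointing down, gripper open.
Joint ranges: [-2.53, 2.53], [-0.77, 2.02], [0.04, 2.7], [-1, 4.14], [0.28, 2.66], [-3.11, 3.11]. Speed limits (rad/s): [2.57, 2.57, 3.14, 3.14, 3.14, 3.14].

## Interface

Orientations are given as [roll, pitch, yaw] about the fixed x, y, z axes, in that order (R = Rz(yaw) Ry(pitch) Rx(roll)).
In Python, from cell import observe, cams, robot, models gives the robot as it stands.
- The arm moves only by the shell command python3 -m jog 'ROWS' [FORCE]. ROWS is JSON, a list of rows, each a list of 3 entries, a list of its own where there are three numbers: the shift along the tool's x, y, z each as a share of 0.4 m, from -1 to 1, then the turn about the tool's z as a share of pi rad, from -1 to 1, then the closure, from 0 (fully open) to 1 (shut). In form: [[[x, y, z], turn, jaw], ...]. A call has 1 to 12 rows; each row is the pose to reach, as a shift and turn from the pose commanded when the call began, along the tool's axes at that moment, turning the shorter way round; what a row does not reach only later rows make up. A row lasts 1/8 s, in which the tool goes at most 62.5 mm and 10.7 degrees, less where a joint would pass 70% of its speed; a pose out of reach is approached as far as the arm can. A call with a number of a shift or a turn outside -1 to 1 is refused whole. A call with a gripper value outside its range is refused whole. The fingers move at their own pace and stop on an object; FORCE is the grip in N (left out, the last holds). Time passes only in rows, so rows that repeat a pose let the fingers close. It gives the time, the measured TCP pose, the force, the opening and the grip force at its end, in the units of the state.
- observe(): the state, without advancing time (a new reading comes with each control period).
- cams.read_camera(name): name is "scene" or "top" or "wrist"; returns the picture (400x640x3 uint8, red, green, blue); there is no depth.
- cams.camera_model(name): a dict with "camera_matrix" (3x3 intrinsics, pixels), "pose" (4x4, takes a point from camera to world coordinates). Camera axes: x right, y down, z forward; pixel columns grow to the right and rows downward; lengths in m; the calibration is good to about 2 mm. A picture is of the moment at which its call begins: read the wrist's pose just before it. camera_model takes no time and is no camera call; for the wrist camera it gives the pose at the moment of the call.
- robot.hand_in(): hands the job in; it is judged then, once.
Trained networks look in the newest picture that a camera, given by its name, has taken for a name from the list of things; names that differ only in an ending like _2 or _b are one class to them, and where a whole thing is asked for, a point or a joint stands for the part that bears it (a point fixed in the world has none). Each returns a list of dicts, best first, with "confidence" (0 to 1); they miss things now and then, are a little off and sometimes report something else, mostly with a low value. They report only what shows in the picture. A call takes as long as a camera call. They do not tell look-alikes from the thing itself.
- models.find_in(target, camera): "position" ([x, y, z] in m, in world coordinates, good to about 4 mm: the middle of the surface that is visible of it).
- models.pinpoint(target, camera): "position" ([x, y, z] in m, in world coordinates, good to about 4 mm: a listed point, or the origin of a listed thing).
The state is a dict: "time": time; "qpos": joint angles; "qvel": joint speeds; "joint_efforts": joint torques, N m; "tool_pos": TCP position; "tool_rot": TCP orientation; "contact_force": force on the tool from outside, world axes, zero at the start; "torque": the same for the moment, N m; "opening": finger opening in m; "grip_force": force on a finger pad.
Only numpy, scipy, OpenCV 4.12 (cv2) and the standard library are available. Lean on these libraries where they do the work, as an engineer would, in place of code of your own. Each camera call takes 0.05 s, during which the arm holds its last target. There are 200 camera calls.

## Working session

There is one attempt and no reset: what is moved stays moved. The work goes in short steps, Python scripts to look and compute and a shell command to move; the robot and the scene stay as the last step left them, time stands still between calls to the robot, and variables do not carry over. Pictures are saved under pics/ and viewed, at most 10 in all, crops included, and the job is handed in when it is done.

```bash
ls; mkdir -p pics
python3 - <<'E'
from cell import observe,cams,robot,models
import cv2,numpy as np
s=observe();print(s)
for c in("scene","top"):
    im=cams.read_camera(c);cv2.imwrite(f'pics/{c}0.png',im[:,:,::-1])
    for t in("holder","seat","jaw","lip","stand","hatchet","dome","block","shim","hammer","tin"):
        print(c,t,[(np.round(d["position"],3).tolist(),round(d["confidence"],2)) for d in models.pinpoint(t,c)])
E
```

```text
pics
{'time': 0.0, 'qpos': array([ 1.19900539e+00,  3.42746557e-01,  1.52502051e+00,  1.87196495e-05,
        1.27541817e+00, -1.45997582e-01]), 'qvel': array([-0.00053312, -0.00196544,  0.00045579, -0.00121614,  0.00065879,
       -0.00044572]), 'joint_efforts': array([ 1.45920269e-03, -4.31238449e+01, -2.44223267e+01,  7.19418470e-02,
        5.59475936e-02, -1.66351938e-04]), 'tool_pos': array([0.11746205, 0.51155305, 0.40403116]), 'tool_rot': array([-3.14001961e+00, -2.49398928e-04,  2.91579364e+00]), 'contact_force': array([0.47617778, 0.54102343, 0.01382919]), 'torque': array([-0.0110177 ,  0.00977925,  0.01305457]), 'grip_force': 0.0, 'opening': 0.09172994055728084}
scene holder [([0.567, -0.039, 0.004], 0.79), ([0.43, -0.547, 0.002], 0.61)]
scene seat [([0.581, -0.034, 0.015], 0.85), ([0.442, -0.538, 0.013], 0.82)]
scene jaw [([0.566, -0.038, 0.001], 0.71), ([0.564, -0.042, 0.0], 0.19)]
scene lip [([0.564, -0.042, 0.076], 0.6)]
scene stand [([0.516, 0.265, 0.0], 0.72), ([0.527, -0.259, 0.01], 0.72)]
scene hatchet [([0.453, 0.441, -0.001], 0.67), ([0.648, 0.351, 0.003], 0.66), ([0.521, 0.318, 0.01], 0.57)]
scene dome [([0.501, 0.205, 0.008], 0.51)]
scene block [([0.528, -0.263, 0.002], 0.66)]
scene shim [([0.528, -0.262, 0.012], 0.58)]
scene hammer []
scene tin [([0.718, 0.116, 0.004], 0.81)]
top holder [([0.57, -0.038, 0.0], 0.87), ([0.426, -0.542, 0.002], 0.57)]
top seat [([0.582, -0.036, 0.014], 0.6), ([0.719, 0.113, -0.0], 0.49)]
top jaw [([0.564, -0.039, 0.002], 0.45)]
top lip [([0.564, -0.041, 0.074], 0.56)]
top stand [([0.51, 0.265, -0.003], 0.77)]
top hatchet [([0.451, 0.438, -0.002], 0.68), ([0.524, 0.322, 0.008], 0.59), ([0.646, 0.349, 0.001], 0.48)]
top dome [([0.495, 0.204, 0.008], 0.54)]
top block [([0.528, -0.26, 0.002], 0.63)]
top shim [([0.529, -0.265, 0.011], 0.43)]
top hammer [([0.721, -0.356, -0.005], 0.73)]
top tin [([0.564, -0.038, 0.004], 0.7), ([0.717, 0.113, -0.002], 0.58)]
```

View pics/scene0.png

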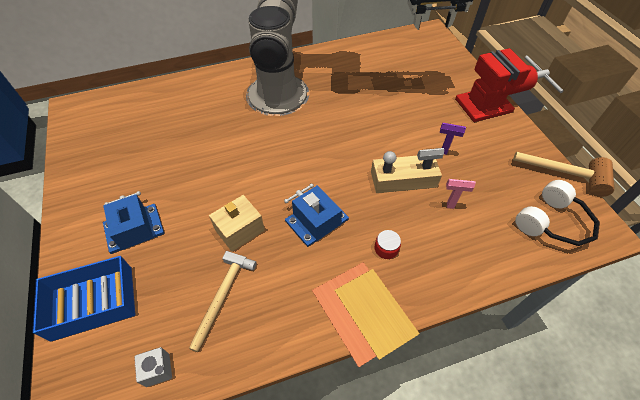

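View pics/top0.png

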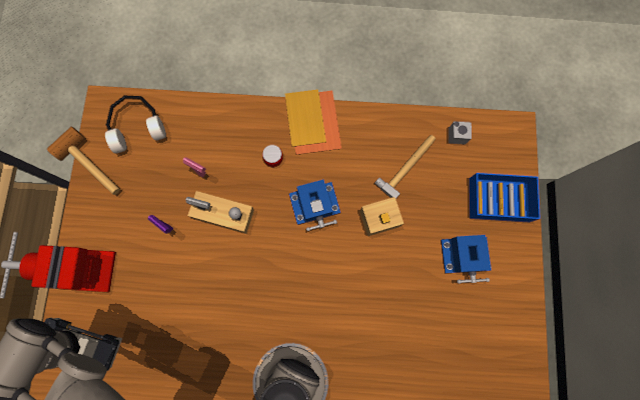

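```bash
cat > h.py <<'E'
from cell import observe,cams,robot,models
import cv2,numpy as np
from scipy.spatial.transform import Rotation as R
def go(x,y,zg,yaw):
    "print tool-axis shares to put grasp point at x,y,zg with tool yaw (mod pi)"
    s=observe();Rt=R.from_euler('xyz',s["tool_rot"])
    t=np.array([x,y,zg+robot.grip_depth]);d=Rt.inv().apply(t-s["tool_pos"])
    dy=(yaw-s["tool_rot"][2]+np.pi/2)%np.pi-np.pi/2
    n=max(np.linalg.norm(d)/.0625,abs(np.degrees(dy))/10.7)
    print("t",s["time"],"shift",np.round(d/.4,4),"turn",round(-dy/np.pi,4),"rows>=",round(n,1))
def pix(P,c):
    m=cams.camera_model(c);T=np.linalg.inv(m["pose"]);q=T[:3,:3]@np.array(P)+T[:3,3];k=m["camera_matrix"]@q;return k[:2]/k[2]
def ray(u,v,z,c=None,m=None):
    m=m or cams.camera_model(c);d=m["pose"][:3,:3]@np.linalg.solve(m["camera_matrix"],[u,v,1]);o=m["pose"][:3,3]
    return o+d*(z-o[2])/d[2]
E
python3 - <<'E'
from h import *
go(.522,.32,.245,1.35)
m=cams.camera_model("wrist");s=observe();Rt=R.from_euler('xyz',s["tool_rot"]).as_matrix()
print(m["camera_matrix"],Rt.T@m["pose"][:3,:3],Rt.T@(m["pose"][:3,3]-s["tool_pos"]))
E
```

```text
t 1.2 shift [-1.0928 -0.2406  0.0013] turn 0.4984 rows>= 8.4
[[294.16859962   0.         317.61341872]
 [  0.         294.16859962 199.48696318]
 [  0.           0.           1.        ]] [[ 7.72028266e-04 -9.57703065e-01 -2.87757264e-01]
 [ 9.99999700e-01  7.19991303e-04  2.86665766e-04]
 [-6.73579556e-05 -2.87757399e-01  9.57703333e-01]] [0.07851226 0.00018911 0.01990356]
```

```bash
python3 -m jog '[[[-1,-0.22,0],0.498,0],[[-1,-0.22,0],0.498,0],[[-1,-0.22,0],0.498,0],[[-1,-0.22,0],0.498,0],[[-1,-0.22,0],0.498,0],[[-1,-0.22,0],0.498,0],[[-1,-0.22,0],0.498,0],[[-1,-0.22,0],0.498,0],[[-1,-0.22,0],0.498,0],[[-1,-0.22,0],0.498,0]]'
python3 - <<'E'
from h import *
go(.522,.32,.245,1.35)
im=cams.read_camera("wrist");cv2.imwrite('pics/w1.png',im[:,:,::-1]);np.save('w1.npy',cams.camera_model("wrist"),allow_pickle=True)
for t in("hatchet","dome","stand"):
    print(t,[(np.round(d["position"],3).tolist(),round(d["confidence"],2),pix(d["position"],"wrist").round()) for d in models.pinpoint(t,"wrist")])
E
```

```text
time: 2.45
tool_pos: [0.4878, 0.3363, 0.4046]
tool_rot: [-3.141, 0.0, 1.352]
contact_force: [-0.7, -0.1, 0.4]
opening: 0.0916
grip_force: 0.0
t 2.45 shift [-0.0211  0.0924  0.001 ] turn 0.0005 rows>= 0.6
hatchet [([0.451, 0.443, 0.0], 0.94, array([270.,  96.])), ([0.646, 0.351, -0.004], 0.78, array([436., 135.])), ([0.522, 0.32, 0.007], 0.61, array([346., 180.]))]
dome [([0.501, 0.206, 0.009], 0.86, array([347., 260.]))]
stand [([0.514, 0.264, -0.001], 0.76, array([348., 218.]))]
```

View pics/w1.png

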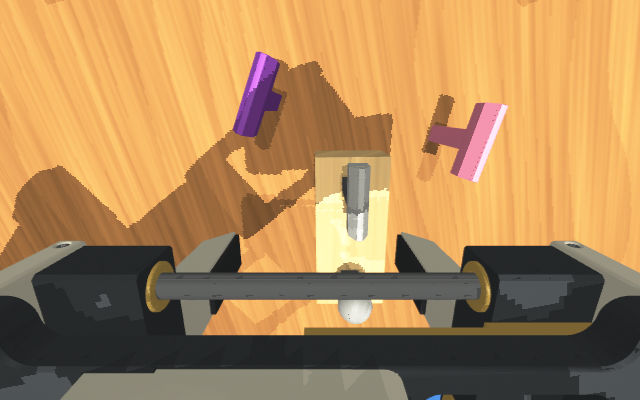

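Run:
```python
from h import *
m=np.load('w1.npy',allow_pickle=True).item()
im=cv2.imread('pics/w1.png');c=im[145:265,300:410]
cv2.imwrite('pics/w1c.png',cv2.resize(c,None,fx=5,fy=5,interpolation=0))
```

```text
(no output)
```

View pics/w1c.png

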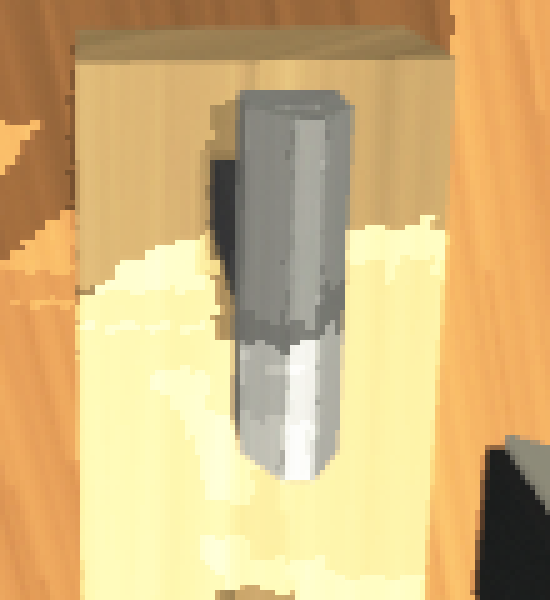

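Run:
```python
from h import *
m=np.load('w1.npy',allow_pickle=True).item()
def seg(a,b,z):
    A=ray(*a,z,m=m);B=ray(*b,z,m=m);d=A-B;print(A.round(4),B.round(4),((A+B)/2).round(4),'len',np.linalg.norm(d).round(4),'yaw(y axis)',np.arctan2(-d[0],d[1]).round(4))
f=lambda x,y:(300+x/5,145+y/5)
seg(f(309,119),f(300,478),.128)
seg(f(237,100),f(237,440),.114)
seg(f(76,62),f(80,590),.058)
seg(f(453,62),f(428,590),.058)
```

```text
[0.5315 0.3567 0.128 ] [0.5179 0.2888 0.128 ] [0.5247 0.3228 0.128 ] len 0.0692 yaw(y axis) -0.1987
[0.5206 0.36   0.114 ] [0.5078 0.2929 0.114 ] [0.5142 0.3265 0.114 ] len 0.0683 yaw(y axis) -0.1881
[0.4906 0.3652 0.058 ] [0.463  0.2369 0.058 ] [0.4768 0.301  0.058 ] len 0.1312 yaw(y axis) -0.2121
[0.5725 0.3471 0.058 ] [0.5473 0.2183 0.058 ] [0.5599 0.2827 0.058 ] len 0.1312 yaw(y axis) -0.193
```

Run:
```python
from h import *
go(.5247,.3228,.107,1.371)
```

```text
t 2.65 shift [-0.0133  0.0981  0.3465] turn -0.0059 rows>= 2.3
```

```bash
python3 -m jog '[[[-0.0133,0.098,0.1],-0.006,0],[[-0.0133,0.098,0.25],-0.006,0],[[-0.0133,0.098,0.33],-0.006,0],[[-0.0133,0.098,0.346],-0.006,0],[[-0.0133,0.098,0.346],-0.006,0.3]]'
python3 - <<'E'
from h import *
im=cams.read_camera("wrist");cv2.imwrite('pics/w2.png',im[:,:,::-1])
go(.5247,.3228,.107,1.371)
E
```

```text
time: 3.28
tool_pos: [0.5251, 0.3229, 0.2673]
tool_rot: [3.141, -0.001, 1.371]
contact_force: [0.1, -0.7, -0.6]
opening: 0.0857
grip_force: 0.0
t 3.325 shift [-0.0009 -0.0011  0.0046] turn -0.0001 rows>= 0.0
```

View pics/w2.png

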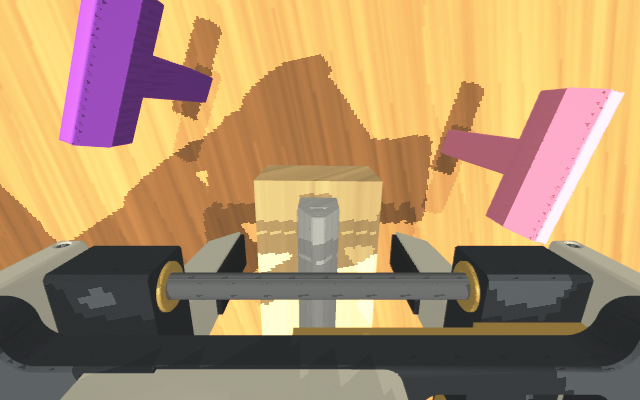

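```bash
python3 -m jog '[[[0,0,0],0,1],[[0,0,0],0,1],[[0,0,0],0,1],[[0,0,0],0,1],[[0,0,0],0,1],[[0,0,0],0,1],[[0,0,0],0,1],[[0,0,0],0,1]]' 45
```

```text
time: 4.32
tool_pos: [0.5248, 0.3226, 0.2663]
tool_rot: [3.141, -0.0, 1.37]
contact_force: [-0.6, 0.3, -0.6]
opening: 0.0198
grip_force: 45.0
```

```bash
python3 -m jog '[[[0,0,-0.04],0,1],[[0,0,-0.12],0,1],[[0,0,-0.25],0,1],[[0,0,-0.38],0,1],[[0,0,-0.42],0,1],[[0,0,-0.42],0,1]]'
python3 - <<'E'
from h import *
go(.565,-.13,.273,1.77)
E
```

```text
time: 5.08
tool_pos: [0.5245, 0.3226, 0.4362]
tool_rot: [3.139, -0.002, 1.37]
contact_force: [-0.2, -0.4, -6.0]
opening: 0.02
grip_force: 45.0
t 5.075 shift [-1.0886  0.3247  0.0088] turn -0.1273 rows>= 7.3
```

```bash
python3 -m jog '[[[-1,0.325,0.009],-0.127,1],[[-1,0.325,0.009],-0.127,1],[[-1,0.325,0.009],-0.127,1],[[-1,0.325,0.009],-0.127,1],[[-1,0.325,0.009],-0.127,1],[[-1,0.325,0.009],-0.127,1],[[-1,0.325,0.009],-0.127,1],[[-1,0.325,0.009],-0.127,1],[[-1,0.325,0.009],-0.127,1]]'
python3 - <<'E'
from h import *
im=cams.read_camera("wrist");cv2.imwrite('pics/w3.png',im[:,:,::-1]);np.save('w3.npy',cams.camera_model("wrist"),allow_pickle=True)
for t in("holder","seat","lip","jaw"):
    print(t,[(np.round(d["position"],4).tolist(),round(d["confidence"],2),pix(d["position"],"wrist").round()) for d in models.pinpoint(t,"wrist")])
E
```

```text
time: 6.2
tool_pos: [0.5722, -0.0951, 0.4294]
tool_rot: [-3.139, -0.002, 1.768]
contact_force: [-0.1, -0.1, -5.7]
opening: 0.0199
grip_force: 45.0
holder [([0.5713, -0.0368, 0.0064], 0.59, array([326., 129.]))]
seat [([0.5825, -0.0344, 0.0118], 0.82, array([335., 129.]))]
lip [([0.5622, -0.0414, 0.0736], 0.6, array([319., 134.]))]
jaw [([0.5609, -0.0414, -0.0016], 0.56, array([317., 130.]))]
```

View pics/w3.png

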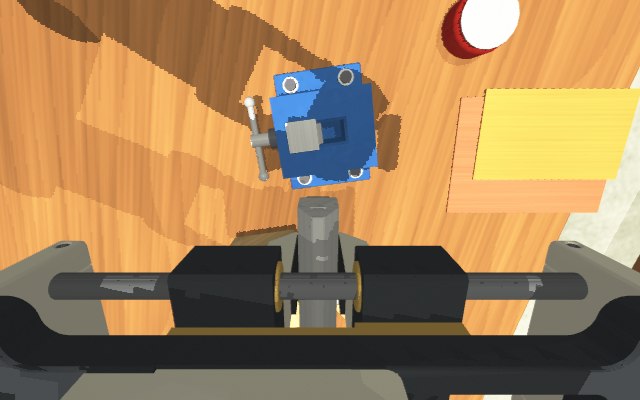

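Run:
```python
from h import *
im=cv2.imread('pics/w3.png');c=im[85:190,260:390]
cv2.imwrite('pics/w3c.png',cv2.resize(cv2.convertScaleAbs(c,alpha=1.4,beta=15),None,fx=5.7,fy=5.7,interpolation=cv2.INTER_CUBIC))
```

```text
(no output)
```

View pics/w3c.png

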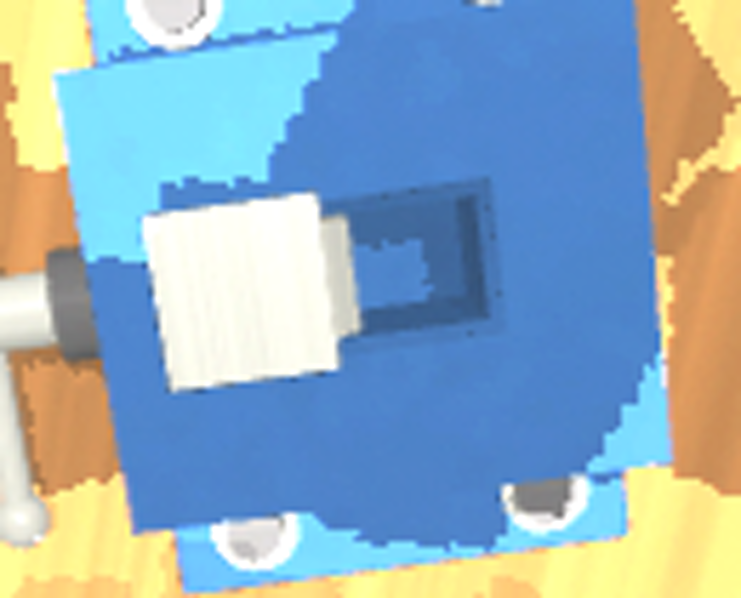

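```bash
cat > fit.py <<'E'
from h import *
from scipy.optimize import least_squares
def fit(px,obj,m,z0=None,g=(.568,-.039,.2)):
    T=np.linalg.inv(m["pose"]);px=np.array(px);obj=np.array(obj)
    def pr(p):
        P=R.from_euler('z',p[2]).apply(obj)+[p[0],p[1],0];q=P@T[:3,:3].T+T[:3,3];k=q@m["camera_matrix"].T;return k[:,:2]/k[:,2:]
    r=least_squares(lambda p:(pr(p)-px).ravel(),g);print(r.x.round(4));print((pr(r.x)-px).round(1).tolist());return r.x
E
python3 - <<'E'
from fit import *
m=np.load('w3.npy',allow_pickle=True).item()
f=lambda x,y:((260-.5+(x+.5)/5.7),(85-.5+(y+.5)/5.7))
p=fit([f(57,72),f(135,533),f(672,463)],[(-.055,.045,.075),(-.055,-.045,.075),(.055,-.045,.075)],m)
def inh(u,v,z):
    P=ray(*f(u,v),z,m=m);return R.from_euler('z',-p[2]).apply([P[0]-p[0],P[1]-p[1],z]).round(4)
for a in[(145,215),(315,195),(340,370),(172,390)]:print('cap',inh(*a,.079))
print('rim',inh(490,180,.075),inh(497,325,.075),'inner',inh(460,200,.075),inh(470,305,.07))
print('jawbevel R',inh(345,215,.071),inh(358,330,.071))
print('seat',R.from_euler('z',p[2]).apply([.012,0,0])+[p[0],p[1],0])
E
```

```text
[ 0.5684 -0.038   0.3316]
[[-0.1, -0.1], [-0.1, 0.1], [0.2, 0.1]]
cap [-0.0422  0.0169  0.079 ]
cap [-0.0095  0.0163  0.079 ]
cap [-0.0091 -0.0171  0.079 ]
cap [-0.0424 -0.0167  0.079 ]
rim [0.0242 0.0146 0.075 ] [ 0.0227 -0.013   0.075 ] inner [0.018  0.0116 0.075 ] [ 0.0181 -0.0089  0.07  ]
jawbevel R [-0.0043  0.0116  0.071 ] [-0.0046 -0.0107  0.071 ]
seat [ 0.57977917 -0.03408202  0.        ]
```

Run:
```python
from h import *
go(.5783,-.0346,.2063,1.9024)
```

```text
t 6.45 shift [0.1425 0.044  0.1629] turn -0.0418 rows>= 1.4
```

```bash
python3 -m jog '[[[0.1425,0.044,0.05],-0.042,1],[[0.1425,0.044,0.12],-0.042,1],[[0.1425,0.044,0.163],-0.042,1],[[0.1425,0.044,0.163],-0.042,1],[[0.1425,0.044,0.163],-0.042,1]]'
python3 - <<'E'
from h import *
go(.5783,-.0346,.1193,1.9024)
im=cams.read_camera("wrist");cv2.imwrite('pics/w4.png',im[:,:,::-1])
im=cams.read_camera("scene");c=im[150:270,260:380];cv2.imwrite('pics/s4.png',cv2.resize(c,None,fx=4.5,fy=4.5,interpolation=cv2.INTER_CUBIC)[:,:,::-1])
E
```

```text
time: 7.08
tool_pos: [0.5787, -0.0357, 0.3665]
tool_rot: [3.14, 0.001, 1.901]
contact_force: [-0.5, -0.5, -4.6]
opening: 0.0195
grip_force: 45.0
t 7.075 shift [ 0.003  -0.0004  0.22  ] turn -0.0003 rows>= 1.4
```

View pics/s4.png

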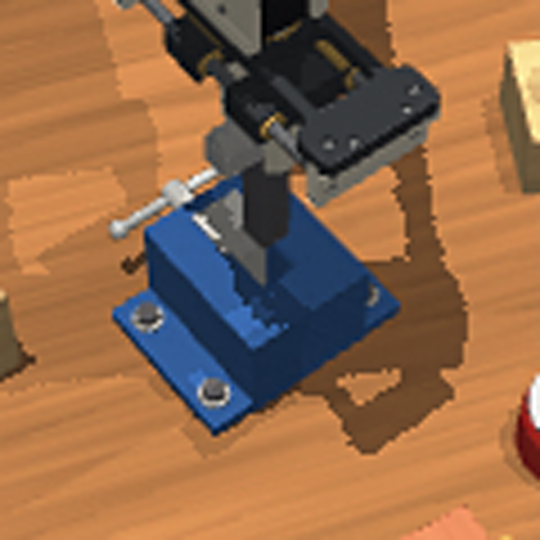

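```bash
python3 -m jog '[[[0.003,0,0],0,1],[[0.003,0,0.03],0,1],[[0.003,0,0.06],0,1],[[0.003,0,0.09],0,1],[[0.003,0,0.12],0,1],[[0.003,0,0.135],0,1],[[0.003,0,0.135],0,1]]'; python3 -c "
from h import *
go(.5783,-.0346,.1123,1.9024)"
```

```text
time: 8.05
tool_pos: [0.578, -0.0348, 0.3109]
tool_rot: [-3.141, -0.001, 1.901]
contact_force: [-1.0, -0.0, -5.2]
opening: 0.0195
grip_force: 45.0
t 8.05 shift [0.0001 0.0009 0.0986] turn -0.0004 rows>= 0.6
```

```bash
python3 -m jog '[[[0,0,0.025],0,1],[[0,0,0.05],0,1],[[0,0,0.075],0,1],[[0,0,0.093],0,1],[[0,0,0.093],0,1]]';python3 -m jog '[[[0,0,0.003],0,1],[[0,0,0.006],0,1],[[0,0,0.006],0,1]]'
```

```text
time: 8.68
tool_pos: [0.5779, -0.0347, 0.2735]
tool_rot: [-3.14, -0.001, 1.901]
contact_force: [0.2, 0.5, -4.3]
opening: 0.0197
grip_force: 45.0
time: 9.05
tool_pos: [0.5781, -0.0348, 0.272]
tool_rot: [3.141, 0.0, 1.901]
contact_force: [0.6, 0.3, -4.8]
opening: 0.0197
grip_force: 45.0
```

```bash
python3 -m jog '[[[0,0,0.0025],0,1],[[0,0,0.005],0,1],[[0,0,0.005],0,1]]'
```

```text
time: 9.43
tool_pos: [0.5781, -0.0347, 0.2713]
tool_rot: [3.14, 0.001, 1.901]
contact_force: [-3.4, 0.6, 4.7]
opening: 0.0196
grip_force: 45.0
```

```bash
python3 -m jog '[[[0,0.003,0],0,1],[[0,0.003,0],0,1]]'; python3 -m jog '[[[0,0,0],0,0.6],[[0,0,0],0,0.2],[[0,0,0],0,0],[[0,0,0],0,0],[[0,0,0],0,0]]'
```

```text
time: 9.68
tool_pos: [0.5788, -0.0346, 0.2713]
tool_rot: [-3.141, 0.0, 1.901]
contact_force: [-4.7, -1.3, 7.6]
opening: 0.0199
grip_force: 45.0
time: 10.3
tool_pos: [0.5792, -0.0343, 0.2698]
tool_rot: [3.142, -0.0, 1.901]
contact_force: [-0.7, -0.5, 1.1]
opening: 0.0651
grip_force: 0.0
```

```bash
python3 -m jog '[[[0,0,0],0,0],[[0,0,-0.1],0,0],[[0,0,-0.25],0,0],[[0,0,-0.35],0,0],[[0,0,-0.35],0,0]]'
python3 - <<'E'
from h import *
go(.528,-.33,.245,1.9)
E
```

```text
time: 10.92
tool_pos: [0.5795, -0.0344, 0.4137]
tool_rot: [3.135, 0.004, 1.901]
contact_force: [0.6, -0.6, -0.7]
opening: 0.0918
grip_force: 0.0
t 10.925 shift [-0.6572 -0.3617  0.0238] turn 0.0004 rows>= 4.8
```

```bash
python3 -m jog '[[[-0.657,-0.362,0.024],0,0],[[-0.657,-0.362,0.024],0,0],[[-0.657,-0.362,0.024],0,0],[[-0.657,-0.362,0.024],0,0],[[-0.657,-0.362,0.024],0,0],[[-0.657,-0.362,0.024],0,0],[[-0.657,-0.362,0.024],0,0]]'
python3 - <<'E'
from h import *
im=cams.read_camera("wrist");np.save('w5.npy',cams.camera_model("wrist"),allow_pickle=True)
for t in("block","shim","hatchet","lip","seat"):
    print(t,[(np.round(d["position"],4).tolist(),round(d["confidence"],2),pix(d["position"],"wrist").round()) for d in models.pinpoint(t,"wrist")])
u,v=pix((.528,-.262,.1),"wrist").astype(int);print(u,v);u0=max(0,u-100);v0=max(0,v-75);print(u0,v0)
cv2.imwrite('pics/w5.png',im[:,:,::-1])
cv2.imwrite('pics/w5c.png',cv2.resize(im[v0:v0+150,u0:u0+200],None,fx=4,fy=4,interpolation=cv2.INTER_CUBIC)[:,:,::-1])
E
```

```text
time: 11.8
tool_pos: [0.5274, -0.3296, 0.399]
tool_rot: [-3.141, -0.002, 1.901]
contact_force: [0.2, 0.2, 0.4]
opening: 0.0918
grip_force: 0.0
block [([0.5289, -0.2562, 0.0043], 0.61, array([338., 120.]))]
shim [([0.5322, -0.2598, 0.0112], 0.82, array([340., 124.]))]
hatchet []
lip []
seat [([0.7219, -0.3525, 0.0036], 0.37, array([444., 235.]))]
341 128
241 53
```

View pics/w5c.png

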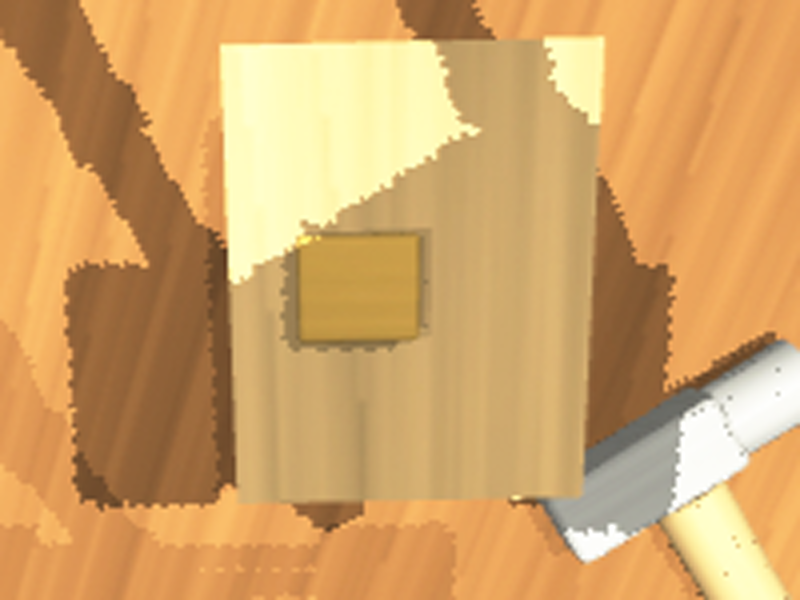

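Run:
```python
from fit import *
m=np.load('w5.npy',allow_pickle=True).item()
f=lambda x,y:((241-.5+(x+.5)/4),(53-.5+(y+.5)/4))
z=.104
p=fit([f(299,236),f(420,235),f(419,341),f(298,344)],[(-.028,.012,z),(0,.012,z),(0,-.012,z),(-.028,-.012,z)],m,g=(.53,-.26,.3))
b=fit([f(220,44),f(604,37),f(583,497),f(238,502)],[(-.045,.055,.078),(.045,.055,.078),(.045,-.055,.078),(-.045,-.055,.078)],m,g=(.53,-.26,.3))
p=np.array(p);c=R.from_euler('z',p[2]).apply([-.014,0,0])+[p[0],p[1],0];print('head centre',c)
c=R.from_euler('z',p[2]).apply([-.015,0,0])+[p[0],p[1],0];
go(c[0],c[1],.2,p[2])
print(observe()["qpos"])
```

```text
[ 0.5296 -0.2575  0.3423]
[[-0.6, -0.2], [0.4, -0.3], [0.2, 0.5], [0.0, 0.0]]
[ 0.5293 -0.257   0.3511]
[[0.2, 0.2], [0.0, -0.1], [-0.3, -0.2], [-0.0, 0.1]]
head centre [ 0.51637875 -0.26220322  0.        ]
t 12.1 shift [0.1669 0.0247 0.1032] turn 0.4967 rows>= 8.4
[-6.80364604e-01  5.25864393e-01  1.24261444e+00  1.32628470e-04
  1.37294630e+00 -1.01228620e+00]
```

```bash
python3 -m jog '[[[0.167,0.025,0.1],0.497,0],[[0.167,0.025,0.1],0.497,0],[[0.167,0.025,0.1],0.497,0],[[0.167,0.025,0.1],0.497,0],[[0.167,0.025,0.1],0.497,0],[[0.167,0.025,0.1],0.497,0],[[0.167,0.025,0.1],0.497,0],[[0.167,0.025,0.1],0.497,0],[[0.167,0.025,0.1],0.497,0],[[0.167,0.025,0.1],0.497,0]]'
python3 - <<'E'
from h import *
im=cams.read_camera("wrist");cv2.imwrite('pics/w6.png',im[:,:,::-1])
go(.5153,-.2623,.1005,.35)
print(pix((.5294,-.2572,.104),"wrist"))
E
```

```text
time: 13.35
tool_pos: [0.5154, -0.263, 0.3605]
tool_rot: [3.141, -0.0, 0.341]
contact_force: [0.3, -0.6, -0.1]
opening: 0.0918
grip_force: 0.0
t 13.4 shift [ 0.0004 -0.0019  0.2519] turn -0.0026 rows>= 1.6
[317.13024532 189.43857241]
```

```bash
python3 -m jog '[[[0,-0.002,0.1],-0.003,0],[[0,-0.002,0.2],-0.003,0],[[0,-0.002,0.24],-0.003,0],[[0,-0.002,0.25],-0.003,0],[[0,-0.002,0.25],-0.003,0.3],[[0,-0.002,0.25],-0.003,1],[[0,-0.002,0.25],-0.003,1],[[0,-0.002,0.25],-0.003,1],[[0,-0.002,0.25],-0.003,1],[[0,-0.002,0.25],-0.003,1],[[0,-0.002,0.25],-0.003,1],[[0,-0.002,0.25],-0.003,1]]' 40;python3 -m jog '[[[0,0,0],0,1],[[0,0,0],0,1],[[0,0,0],0,1],[[0,0,0],0,1]]'
```

```text
time: 14.9
tool_pos: [0.515, -0.2628, 0.2603]
tool_rot: [3.142, -0.0, 0.349]
contact_force: [-0.3, -1.0, 0.5]
opening: 0.0239
grip_force: 40.0
time: 15.4
tool_pos: [0.515, -0.2628, 0.2603]
tool_rot: [3.142, -0.0, 0.349]
contact_force: [-0.0, -1.6, 0.4]
opening: 0.0235
grip_force: 40.0
```

```bash
python3 -m jog '[[[0,0,-0.04],0,1],[[0,0,-0.12],0,1],[[0,0,-0.25],0,1],[[0,0,-0.38],0,1],[[0,0,-0.38],0,1],[[0,0,-0.38],0,1]]' 55;python3 - <<'E'
from h import *
go(.4738,-.0706,.255,.3316)
E
```

```text
time: 16.15
tool_pos: [0.5146, -0.2625, 0.4121]
tool_rot: [-3.141, 0.0, 0.349]
contact_force: [-0.6, 0.7, -2.4]
opening: 0.0237
grip_force: 55.0
t 16.15 shift [ 0.0682 -0.4856 -0.0049] turn 0.0056 rows>= 3.1
```

```bash
python3 -m jog '[[[0.068,-0.486,-0.005],0.006,1],[[0.068,-0.486,-0.005],0.006,1],[[0.068,-0.486,-0.005],0.006,1],[[0.068,-0.486,-0.005],0.006,1],[[0.068,-0.486,-0.005],0.006,1],[[0.068,-0.486,-0.005],0.006,1]]';python3 - <<'E'
from h import *
im=cams.read_camera("wrist");np.save('w7.npy',cams.camera_model("wrist"),allow_pickle=True);print(observe()["tool_pos"],observe()["tool_rot"])
for t in("hatchet","lip","seat","shim"):
    print(t,[(np.round(d["position"],4).tolist(),round(d["confidence"],2),pix(d["position"],"wrist").round()) for d in models.pinpoint(t,"wrist")])
cv2.imwrite('pics/w7.png',im[:,:,::-1])
u,v=pix((.568,-.038,.079),"wrist").astype(int);u0=max(0,u-80);v0=max(0,v-60);print(u0,v0)
cv2.imwrite('pics/w7c.png',cv2.resize(im[v0:v0+120,u0:u0+160],None,fx=5,fy=5,interpolation=cv2.INTER_CUBIC)[:,:,::-1])
E
```

```text
time: 16.9
tool_pos: [0.4744, -0.0719, 0.4137]
tool_rot: [-3.141, 0.001, 0.329]
contact_force: [-0.2, 0.2, -1.2]
opening: 0.0237
grip_force: 55.0
[ 0.47438932 -0.07205448  0.41377764] [-3.14131955e+00  7.21448355e-04  3.28546775e-01]
hatchet [([0.5748, -0.0346, 0.0116], 0.61, array([316.,  85.]))]
lip [([0.5633, -0.0396, 0.0688], 0.71, array([316.,  94.]))]
seat [([0.5812, -0.0334, 0.0087], 0.58, array([317.,  80.]))]
shim [([0.4891, -0.0737, 0.1649], 0.88, array([327., 194.]))]
236 27
```

View pics/w7c.png

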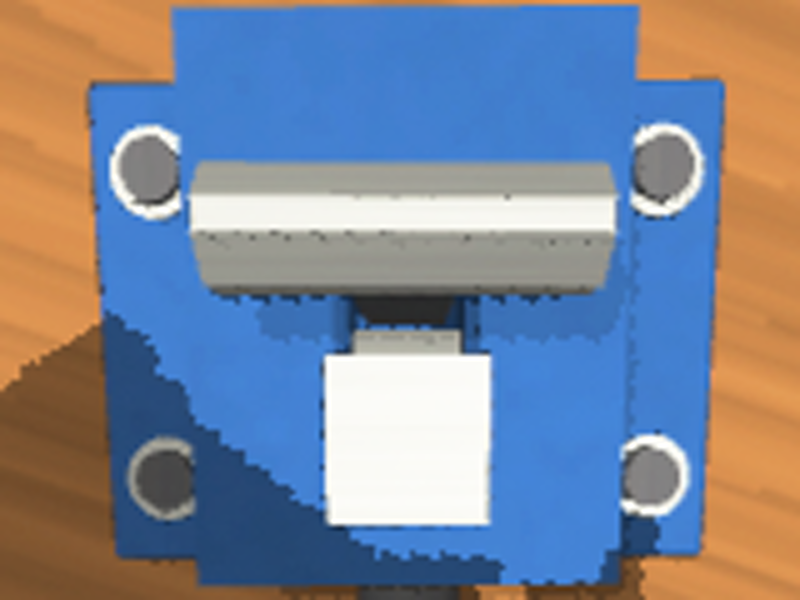

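Run:
```python
from fit import *
m=np.load('w7.npy',allow_pickle=True).item()
f=lambda x,y:((236-.5+(x+.5)/5),(27-.5+(y+.5)/5))
p=fit([f(172,7),f(638,5),f(620,584),f(198,585)],[(.055,.045,.075),(.055,-.045,.075),(-.055,-.045,.075),(-.055,.045,.075)],m)
def inh(u,v,z):
    P=ray(*f(u,v),z,m=m);return R.from_euler('z',-p[2]).apply([P[0]-p[0],P[1]-p[1],z]).round(4)
for a in[(325,354),(490,354),(328,524),(490,524)]:print('cap',inh(*a,.079))
for a in[(189,213),(615,213)]:print('edge',inh(*a,.133))
for a in[(200,290),(605,290)]:print('head front face z101',inh(*a,.101))
for a in[(352,331),(460,331)]:print('lip',inh(*a,.071))
P=[.5144-.5294+.0004,0]
```

```text
[ 0.5676 -0.0389  0.3345]
[[-0.1, 0.1], [0.2, -0.1], [-0.3, -0.1], [0.1, 0.1]]
cap [-0.0084  0.0166  0.079 ]
cap [-0.0086 -0.0168  0.079 ]
cap [-0.042   0.0167  0.079 ]
cap [-0.0422 -0.0171  0.079 ]
edge [0.0113 0.0354 0.133 ]
edge [ 0.011  -0.0342  0.133 ]
head front face z101 [0.0021 0.0384 0.101 ]
head front face z101 [ 0.0017 -0.0369  0.101 ]
lip [-0.0036  0.0114  0.071 ]
lip [-0.0037 -0.0109  0.071 ]
```

Run:
```python
from fit import *
m=np.load('w7.npy',allow_pickle=True).item()
im=cv2.imread('pics/w7.png');T=np.linalg.inv(m["pose"])
hsv=cv2.cvtColor(im,cv2.COLOR_BGR2HSV)
tp=np.array([.47439,-.07205,.41378]);yaw=.3285
def pj(x,y,z):
    P=R.from_euler('z',yaw).apply([x,y,0])+[tp[0],tp[1],z];q=T[:3,:3]@P+T[:3,3];k=m["camera_matrix"]@q;return (k[:2]/k[2]).round(1)
tip=tp[2]-.2503
for n,P in dict(tip=(.0155,.009,tip),tipR=(.0155,-.009,tip),bladetop=(.0155,.009,tip+.068),headbot=(.0155,.012,tip+.068),headtop=(.0155,.012,tip+.094)).items():print(n,pj(*P))
for v in range(170,262,6):
    print(v,[''.join('B' if 15<=h<=28 and s>110 else '.' for h,s,_ in hsv[v,285:350])][0], hsv[v,317].tolist())
```

```text
tip [307.2 190.7]
tipR [329.4 190.7]
bladetop [303.2 220.9]
headbot [298.1 220.9]
headtop [294.8 239.4]
170 ................................................................. [33, 16, 142]
176 ........B...............................BB....................... [14, 161, 130]
182 ........B..B..BB...........B.............B.................B..... [14, 155, 102]
188 ......BB......B.B...BB................................B.......... [14, 159, 192]
194 ..............B......BBBBBBBBBBBBBBBBBBBBBBBB.................... [20, 162, 93]
200 ......B.............BBBBBBBBBBBBBBBBBBBBBBBBBB................... [20, 157, 94]
206 ...BBBB.............BBBBBBBBBBBBBBBBBBBBBBBBBB................... [19, 163, 94]
212 .BB...B...........BBBBBBBBBBBBBBBBBBBBBBBBBBBBB.................. [20, 160, 94]
218 ...BBB............BBBBBBBBBBBBBBBBBBBBBBBBBBBBBB................. [20, 162, 96]
224 BBBBBBB......BBBBBBBBBBBBBBBBBBBBBBBBBBBBBBBBBBBBBBBB............ [20, 164, 95]
230 ...........BBBBBBBBBBBBBBBBBBBBBBBBBBBBBBBBBBBBBBBBBBBB.......... [20, 160, 97]
236 ...........BBBBBBBBBBBBBBBBBBBBBBBBBBBBBBBBBBBBBBBBBBBBB......... [20, 163, 100]
242 .........BBBBBBBBBBBBBBBBBBBBBBBBBBBBBBBBBBBBBBBBBBBBBBBB........ [20, 165, 116]
248 .........BBBBBBBBBBBBBBBBBBBBBBBBBBBBBBBBBBBBBBBBBBBBBBBB........ [20, 163, 116]
254 ..........BBBBBBBBBBBBBBBBBBBBBBBBBBBBBBBBBBBBBBBBBBBBBB......... [20, 163, 116]
260 ..........BBBBBBBBBBBBBBBBBBBBBBBBBBBBBBBBBBBBBBBBBBBBBB......... [20, 163, 116]
```

Run:
```python
import cv2
h=cv2.cvtColor(cv2.imread('pics/w7.png'),cv2.COLOR_BGR2HSV)
for c in(312,317,322):print([(v,h[v,c].tolist()) for v in list(range(187,195))],[(v,int(h[v,c,2])) for v in range(217,244)])
from h import *
# aim: holder (.568,-.0385,.333); flat face at holder x=.0003
a=.333;o=R.from_euler('z',a).apply([.0003-.0155,0,0])+[.568,-.0385,0];print(o)
go(o[0],o[1],.255,a)
```

```text
[(187, [14, 162, 191]), (188, [14, 162, 202]), (189, [14, 160, 202]), (190, [14, 162, 200]), (191, [14, 161, 199]), (192, [16, 161, 146]), (193, [20, 161, 95]), (194, [20, 160, 94])] [(217, 96), (218, 96), (219, 95), (220, 95), (221, 96), (222, 101), (223, 105), (224, 97), (225, 98), (226, 98), (227, 98), (228, 97), (229, 98), (230, 98), (231, 99), (232, 97), (233, 97), (234, 97), (235, 100), (236, 98), (237, 98), (238, 99), (239, 99), (240, 102), (241, 111), (242, 115), (243, 115)]
[(187, [14, 161, 188]), (188, [14, 159, 192]), (189, [14, 162, 202]), (190, [14, 162, 203]), (191, [14, 162, 202]), (192, [16, 162, 148]), (193, [20, 163, 94]), (194, [20, 162, 93])] [(217, 96), (218, 96), (219, 95), (220, 95), (221, 95), (222, 101), (223, 106), (224, 95), (225, 96), (226, 98), (227, 98), (228, 98), (229, 97), (230, 97), (231, 98), (232, 99), (233, 98), (234, 97), (235, 98), (236, 100), (237, 100), (238, 98), (239, 100), (240, 103), (241, 113), (242, 116), (243, 117)]
[(187, [14, 163, 193]), (188, [14, 162, 187]), (189, [14, 162, 186]), (190, [14, 163, 196]), (191, [14, 161, 201]), (192, [15, 160, 148]), (193, [20, 158, 92]), (194, [19, 156, 93])] [(217, 96), (218, 96), (219, 97), (220, 96), (221, 97), (222, 101), (223, 107), (224, 100), (225, 95), (226, 96), (227, 99), (228, 97), (229, 99), (230, 98), (231, 97), (232, 98), (233, 98), (234, 99), (235, 96), (236, 97), (237, 99), (238, 100), (239, 99), (240, 103), (241, 115), (242, 118), (243, 118)]
[ 0.553635   -0.04346857  0.        ]
t 17.15 shift [ 0.2107 -0.0024 -0.0005] turn -0.0013 rows>= 1.3
```

```bash
python3 -m jog '[[[0.1,-0.002,0],-0.0015,1],[[0.2,-0.002,0],-0.0015,1],[[0.211,-0.002,0.03],-0.0015,1],[[0.211,-0.002,0.03],-0.0015,1],[[0.211,-0.002,0.03],-0.0015,1]]';python3 - <<'E'
from h import *
go(.5538,-.0436,.2503+.075-.159,.334)
E
```

```text
time: 17.77
tool_pos: [0.5529, -0.0431, 0.4023]
tool_rot: [-3.141, 0.001, 0.334]
contact_force: [0.7, 0.1, -1.1]
opening: 0.0237
grip_force: 55.0
t 17.775 shift [0.0018 0.002  0.192 ] turn 0.0001 rows>= 1.2
```

```bash
python3 -m jog '[[[0.002,0.002,0.03],0,1],[[0.002,0.002,0.07],0,1],[[0.002,0.002,0.11],0,1],[[0.002,0.002,0.15],0,1],[[0.002,0.002,0.18],0,1],[[0.002,0.002,0.192],0,1],[[0.002,0.002,0.192],0,1]]';python3 - <<'E'
from h import *
go(.5538,-.0436,.2503+.075-.159,.334)
E
```

```text
time: 18.65
tool_pos: [0.5546, -0.0432, 0.3254]
tool_rot: [-3.141, 0.0, 0.335]
contact_force: [0.7, -0.3, -1.6]
opening: 0.0237
grip_force: 55.0
t 18.65 shift [-0.0023  0.0003 -0.0001] turn 0.0003 rows>= 0.0
```

```bash
python3 -m jog '[[[-0.001,0,0.01],0,1],[[-0.001,0,0.02],0,1],[[-0.001,0,0.03],0,1],[[-0.001,0,0.03],0,1]]';python3 -m jog '[[[0,0,0.01],0,1],[[0,0,0.02],0,1],[[0,0,0.02],0,1]]'
```

```text
time: 19.15
tool_pos: [0.5542, -0.0432, 0.3131]
tool_rot: [-3.141, 0.001, 0.335]
contact_force: [-0.1, -0.1, -1.4]
opening: 0.0233
grip_force: 55.0
time: 19.52
tool_pos: [0.5542, -0.0432, 0.3051]
tool_rot: [-3.141, 0.001, 0.335]
contact_force: [-0.3, 1.0, -2.3]
opening: 0.0237
grip_force: 55.0
```

```bash
for i in 1 2; do python3 -m jog '[[[0,0,0.005],0,1],[[0,0,0.01],0,1],[[0,0,0.01],0,1]]' | egrep 'pos|force'; done
```

```text
tool_pos: [0.5542, -0.0432, 0.3014]
contact_force: [-0.8, -0.2, -1.0]
grip_force: 55.0
tool_pos: [0.5542, -0.0432, 0.2973]
contact_force: [0.6, -0.0, -1.2]
grip_force: 55.0
```

```bash
for i in 1 2 3; do python3 -m jog '[[[0,0,0.003],0,1],[[0,0,0.006],0,1],[[0,0,0.006],0,1]]' | egrep 'pos|contact'; done
```

```text
tool_pos: [0.5543, -0.0433, 0.295]
contact_force: [-0.2, -0.1, -1.5]
tool_pos: [0.5543, -0.0433, 0.2927]
contact_force: [0.7, 0.1, -1.4]
tool_pos: [0.5544, -0.0432, 0.2904]
contact_force: [1.9, 0.7, -2.0]
```

```bash
for i in 1 2; do python3 -m jog '[[[0,0,0.0025],0,1],[[0,0,0.005],0,1],[[0,0,0.005],0,1]]' | egrep 'pos|contact'; done
```

```text
tool_pos: [0.5544, -0.0433, 0.2885]
contact_force: [2.2, -0.2, 0.8]
tool_pos: [0.5545, -0.0433, 0.2865]
contact_force: [3.0, 1.4, 1.6]
```

```bash
for i in 1 2; do python3 -m jog '[[[0,0,0.0025],0,1],[[0,0,0.005],0,1],[[0,0,0.005],0,1]]' | egrep 'pos|contact'; done
```

```text
tool_pos: [0.5545, -0.0432, 0.2846]
contact_force: [3.5, 0.6, 5.5]
tool_pos: [0.5546, -0.0432, 0.2828]
contact_force: [3.9, 1.4, 6.4]
```

```bash
python3 -m jog '[[[0,0,0.0025],0,1],[[0,0,0.005],0,1],[[0,0,0.005],0,1],[[0,0,0.005],0,1],[[0,0,0.005],0,1]]';python3 - <<'E'
from h import *
cams.read_camera("wrist");im=cams.read_camera("scene")
for c in("scene",):
  for t in("hatchet","shim","dome","tin"):print(t,[(np.round(d["position"],3).tolist(),round(d["confidence"],2)) for d in models.pinpoint(t,c)])
print([observe()[k] for k in("time","contact_force","tool_pos","qvel")])
E
```

```text
time: 23.52
tool_pos: [0.5547, -0.0433, 0.2809]
tool_rot: [3.141, -0.002, 0.335]
contact_force: [4.2, 1.7, 6.1]
opening: 0.0237
grip_force: 55.0
hatchet [([0.452, 0.443, 0.0], 0.74), ([0.648, 0.349, -0.001], 0.63)]
shim []
dome [([0.498, 0.205, 0.008], 0.49)]
tin [([0.721, 0.117, 0.002], 0.83)]
[23.825, array([4.63345549, 1.18116753, 5.24828216]), array([ 0.55469011, -0.04323068,  0.28085716]), array([ 0.00029807, -0.00024036,  0.00150854, -0.00125167,  0.00074683,
        0.0001576 ])]
```

```bash
for i in 1 2; do python3 -m jog '[[[0,0,0.002],0,1],[[0,0,0.004],0,1],[[0,0,0.004],0,1]]' | egrep 'pos|contact|rot'; done
```

```text
tool_pos: [0.5548, -0.0433, 0.2793]
tool_rot: [3.141, -0.002, 0.335]
contact_force: [4.4, 1.8, 6.1]
tool_pos: [0.5548, -0.0432, 0.278]
tool_rot: [3.14, -0.003, 0.335]
contact_force: [4.3, 1.1, 7.0]
```

Run:
```python
from h import *
im=cams.read_camera("wrist");cv2.imwrite('pics/w8.png',im[:,:,::-1])
h=cv2.cvtColor(cv2.imread('pics/w8.png'),cv2.COLOR_BGR2HSV);h7=cv2.cvtColor(cv2.imread('pics/w7.png'),cv2.COLOR_BGR2HSV)
for c in(305,317,329):print([(v,*h[v,c].tolist()) for v in range(205,275,2)]);print([(v,int(h[v,c,2])) for v in range(236,248)])
print([(v,*h7[v,317].tolist()) for v in range(236,290,3)])
s=observe();m=cams.camera_model("wrist")
# edge land of the stake in this view: predicted pixels for stake face at holder x=.002
for y in(-.03,.03):
  for x in(.002,.012):print(x,y,pix(R.from_euler('z',.333).apply([x,y,0])+[.568,-.0385,.119 if x<.01 else .133],"wrist").round(1))
```

```text
[(205, 33, 14, 163), (207, 35, 17, 167), (209, 30, 14, 165), (211, 30, 16, 162), (213, 30, 14, 161), (215, 33, 15, 166), (217, 30, 17, 168), (219, 33, 18, 170), (221, 27, 17, 169), (223, 25, 17, 165), (225, 30, 15, 140), (227, 30, 13, 140), (229, 30, 13, 140), (231, 38, 14, 142), (233, 30, 13, 138), (235, 34, 15, 134), (237, 30, 19, 121), (239, 20, 156, 136), (241, 19, 158, 152), (243, 19, 158, 160), (245, 19, 159, 160), (247, 19, 158, 160), (249, 19, 158, 160), (251, 19, 158, 160), (253, 19, 158, 161), (255, 19, 157, 158), (257, 19, 157, 158), (259, 20, 157, 159), (261, 20, 158, 158), (263, 19, 157, 158), (265, 20, 158, 158), (267, 20, 158, 158), (269, 20, 157, 158), (271, 19, 157, 158), (273, 60, 4, 66)]
[(236, 130), (237, 121), (238, 135), (239, 136), (240, 142), (241, 152), (242, 157), (243, 160), (244, 159), (245, 160), (246, 160), (247, 160)]
[(205, 27, 14, 162), (207, 27, 14, 165), (209, 25, 17, 165), (211, 27, 16, 162), (213, 27, 16, 162), (215, 33, 15, 166), (217, 27, 17, 169), (219, 30, 15, 168), (221, 30, 15, 168), (223, 27, 14, 164), (225, 28, 17, 180), (227, 33, 14, 186)
[... 1249 characters left out ...]
, 161), (267, 20, 160, 161), (269, 20, 158, 161), (271, 20, 158, 161), (273, 75, 8, 66)]
[(236, 129), (237, 121), (238, 135), (239, 137), (240, 147), (241, 160), (242, 161), (243, 162), (244, 159), (245, 160), (246, 160), (247, 160)]
[(236, 20, 163, 100), (239, 20, 161, 100), (242, 20, 165, 116), (245, 19, 163, 117), (248, 20, 163, 116), (251, 20, 166, 115), (254, 20, 163, 116), (257, 19, 163, 116), (260, 20, 163, 116), (263, 20, 162, 115), (266, 20, 162, 115), (269, 20, 164, 115), (272, 20, 115, 80), (275, 45, 9, 57), (278, 60, 4, 59), (281, 60, 8, 67), (284, 70, 10, 73), (287, 70, 10, 77)]
0.002 -0.03 [376.2 237.4]
0.012 -0.03 [383.3 229.8]
0.002 0.03 [259.4 237.1]
0.012 0.03 [252.5 229.5]
```

```bash
for i in 1 2; do python3 -m jog '[[[0,0,0.002],0,1],[[0,0,0.004],0,1],[[0,0,0.004],0,1]]' | egrep 'pos|contact|rot'; done
```

```text
tool_pos: [0.5549, -0.0432, 0.2767]
tool_rot: [3.14, -0.003, 0.335]
contact_force: [4.8, 1.7, 9.4]
tool_pos: [0.5549, -0.0433, 0.2758]
tool_rot: [3.14, -0.003, 0.335]
contact_force: [2.9, 2.2, 13.7]
```

```bash
python3 -m jog '[[[0,0,0],0,1],[[0,0,0],0,1],[[0,0,0],0,1],[[0,0,0],0,1],[[0,0,0],0,1]]'
```

```text
time: 26.0
tool_pos: [0.5549, -0.0432, 0.2757]
tool_rot: [3.14, -0.003, 0.335]
contact_force: [2.5, 1.7, 13.7]
opening: 0.0238
grip_force: 55.0
```

```bash
python3 -c "
from cell import robot
print(robot.hand_in())"
```

```text
the job is handed in; nothing more can be done
None
```

I lowered the hatchet stake into the pocket of the blue holder and released it. The brass shim is wedged beside it with a steady downward push of about 15 N and is still gripped; the job is handed in, but its verdict was not reported to me.

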